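Hold the sprung clamp bolt behind the imaging stand's bracket

TASK

The boom of the imaging stand is to be clamped: I will run the nut down from the front, and you hold the bolt for me. Reach down into the gap between the white bracket and the grey lamp driver, take the bolt's steel T-head firmly by its two flats at the angle it stands, draw the bolt fully home against its spring (towards the bracket) without letting it turn, and finish while still gripping it there. Leave the slide box, bottle and jar where they are.

Things in the scene. Friction and masses are not known exactly. Their poses are not given: they have to be found in the camera images.
- stand: Imaging stand screwed to the desk. Origin on the desk, below the bolt hole in the bracket; x = along the bolt, away from the robot at yaw 0, y left, z up. Steel base plate 215 x 150 x 12 mm: x -50 to +165, y -75 to +75 mm. The bolt's axis is parallel to x at z = 100 mm. A brass washer, 25 mm in diameter, lies on the bracket's rear face, x 3 to 5 mm.
- bracket_top (a point): Highest point of the white upright bracket, 125 mm above the desk, at the stand's x = 0, y = 0. The bracket is 6 mm thick (x -3 to +3 mm), 90 mm wide up to z 70 mm, above that a 50 mm wide round-topped ear.
- driver_top (a point): Centre of the top edge of the grey lamp driver's front face, facing the bracket: the stand's x = 72 mm, z = 105 mm. The driver is 85 x 120 mm (x 72 to 157 mm). The gap between bracket and driver is 69 mm, open above and at both sides.
- boom_end (a point): Top of the black knob at the boom's end: the stand's x -8, y 243, z 136 mm. The aluminium boom lies on the bracket's front: x -13 to -3, y -25 to +255, z 88 to 112 mm; a ring light 72 mm in diameter hangs under its end.
- bolt_head: Head of the T-head clamp bolt, in the gap: a steel bar 12 mm thick between its two flats (its own y), 38 mm long (its own z), 10 mm deep along the bolt (its own x, parallel to the stand's x). Origin at its centre, on the bolt's axis: the stand's x = 40 mm when sprung out, 28 mm when home; z = 100 mm. A round shoulder, 11.6 mm in diameter and 18 mm long, joins it on the bracket's side.
- bolt_mark (a point): Red paint mark on the brass washer, 10 mm from the bolt's axis (at the +z side when bolt_turn is 0). It turns with the bolt but does not slide: its movement shows how far the bolt has been turned (2.1 mm is 12 degrees).
- bolt_turn (a joint): Rotation of the bolt about the stand's x axis, rad (right-handed: growing turns the stand's +y towards +z). At 0 the T-head's bar stands upright, its flats facing the stand's +y and -y. Starts between -0.4 and +0.4, so the bar leans. It turns nearly freely (0.015 N m of friction): closing on it askew turns it.
- bolt_push (a joint): How far the bolt has been drawn towards the bracket (along the stand's -x), m: 0 = sprung out (start), 0.012 = home, its stop, with the shoulder on the washer. A spring pushes it back out with about 4 N at 0 and 8 N at home.
- slide_box: Bystander: closed slide box, blue with a white lid, 55 x 90 x 31 mm, origin under its centre.
- oil_bottle: Bystander: amber dropper bottle, 34 mm in diameter, 80 mm high, black cap, origin under its centre.
- stain_jar: Bystander: clear jar with a white lid, 52 mm in diameter, 62 mm high, origin under its centre.

How it is judged (in metres and radians):
On the way:
1. the bolt head is between the fingers and gripped (contact force between the fingers and bolt_head above 15 N and distance between the grasp point and bolt_head below 0.024 m), for 0.2 s.
At the end, for the whole second after the job is handed in: Finishes holding: bolt home to within 2 mm and still, gripped with over 15 N, grasp point within 24 mm of the head's centre (12 mm along the bolt), bolt turned less than 12 degrees from its start, and slide box, bottle and jar each within 20 mm of where they were (all of step 1 and value of joint bolt_push above 0.01 m and x of the grasp point in the frame of bolt_head between -0.012 and 0.012 m and distance of bolt_mark from where it was at the start of the episode below 0.0021 m and velocity of joint bolt_turn between -0.1 and 0.1 rad/s and velocity of joint bolt_push between -0.01 and 0.01 m/s and distance of each of slide_box, oil_bottle, stain_jar from where it was at the start of the episode below 0.02 m); the arm keeps its last pose, push and grip.
It fails at once if the bolt was turned by more than 12 degrees (distance of bolt_mark from where it was at the start of the episode above 0.0021 m).
It fails at once if a bystander was moved by more than 20 mm (distance of any of slide_box, oil_bottle, stain_jar from where it was at the start of the episode above 0.02 m).
It also fails if it takes over 32 s, if anything falls off the work surface, if the arm or the gripper's body presses on something with over 40 N, if the wrist force passes 120 N, or if a joint passes its speed limit or range.

ROBOT

A 7-joint arm with a two-finger parallel gripper is mounted at the origin on the work surface. World frame = base frame: x ahead of the robot, y to its left, z up, the work surface at z = 0. Lengths are in m, angles in degrees, forces in N, time in s.
With the tool pointing down it reaches from about 0.425 to 0.925 m from the base axis. Payload 6.8 kg.
Tool frame: the origin (TCP) lies at the centre of the arm's flange, where the gripper is bolted on; the fingertips stand 182 mm ahead of it and the grasp point (between the pads) lies 163 mm ahead of it; y points along the fingers, z is the direction in which the jaws open and shut, and the axes are right-handed (so a half turn about y gives the same grasp; the last joint's range is limited). The gripper opens to 88 mm and grips with 3 to 60 N. Pads are 20 mm wide; open, the fingers measure 115 mm over their backs; the gripper's body (75 mm by 178 mm) begins 61 mm behind the grasp point.
Start: joints at [-77.871, 27.33, 1.283, 89.118, -0.659, 63.558, -4.761], TCP at [0.212, 0.641, 0.405] pointing down, gripper open.
Joint ranges: [-169.35, 169.35], [-19.33, 120.38], [-80.79, 83.38], [13.8, 139.57], [-78.32, 258.32], [9.67, 109.79], [-169.56, 169.56]. Speed limits (degrees/s): [136.94, 136.94, 180, 180, 180, 180, 180].

INTERFACE

Orientations are given as [roll, pitch, yaw] about the fixed x, y, z axes, in that order (R = Rz(yaw) Ry(pitch) Rx(roll)).
In Python, from cell import robot, vision, workorder gives the robot as it stands.
- The arm moves only by the tool arm_command, never from a script. Its argument "moves" is a list that holds one entry, the list of rows, each a list of 4 numbers: the shift along the tool's x, y, z in m, then the turn about the tool's y in rad. In form: [[[x, y, z, yaw], ...]]. A call has 1 to 12 rows; each row shifts and turns the commanded pose from where the row before left it, along the tool's axes as they then stand; what a row does not reach is not made up. A row lasts 1/12 s, in which the tool goes at most 41.7 mm and 7.16 degrees, less where a joint would pass 70% of its speed; a pose out of reach is approached as far as the arm can. A call is refused whole if a number of a shift passes 0.0417 or a number of a turn 0.125, either way. A call with a gripper value outside its range is refused whole. "jaw" is the closure, from -1 (fully open) to 1 (shut), set as the call begins (left out, the last holds). The fingers move at their own pace and stop on an object; the grip force is fixed at half the most. Time passes only in rows, so rows that do not move let the fingers close. It gives the time, the measured TCP pose, the force and the opening at its end, in the units of the state.
- robot.read_state(): the state, without advancing time (a new reading comes with each control period).
- vision.get_image(name): name is "scene" or "top"; returns the picture (480x640x3 uint8, red, green, blue); there is no depth.
- vision.get_calibration(name): a dict with "intrinsics" (3x3 intrinsics, pixels), "k1" (the pictures are not rectified: a ray, as slopes to the right and down, at radius r is drawn at 1 + k1 r^2 times it, then the intrinsics apply), "R" (3x3) and "t" (3): a world point X has camera coordinates R X + t. Camera axes: x right, y down, z forward; pixel columns grow to the right and rows downward; lengths in m; the calibration is good to about 2 mm. A picture is of the moment at which its call begins. get_calibration takes no time and is no camera call.
- workorder.job_done(): hands the job in, once; it reports no verdict.
The state is a dict: "clock": time; "joint_positions": joint angles; "joint_velocities": joint speeds; "joint_torque": joint torques, N m; "eef_pos": TCP position; "orientation": TCP orientation; "ft_force": force on the tool from outside, world axes, zero at the start; "wrist_torque": the same for the moment, N m; "opening": finger opening in m.
Only numpy, scipy, OpenCV 4.12 (cv2) and the standard library are available. Lean on these libraries where they do the work, as an engineer would, in place of code of your own. Each camera call takes 0.05 s, during which the arm holds its last target. There are 200 camera calls.

## Working session

There is one attempt and no reset: what is moved stays moved. The work goes in short steps, Python scripts to look and compute and a tool call to move; the robot and the scene stay as the last step left them, time stands still between calls to the robot, and variables do not carry over. Pictures are saved under pics/ and viewed, about 8 in all and at most 12, crops included, and the job is handed in when it is done.

Besides the shell and the picture viewer there is one more tool, called as name([rows], argument=value, ...), one row to a line, values as JSON. arm_command: Moves the arm, as the interface text tells. Its arguments: {"type":"object","properties":{"moves":{"type":"array"},"jaw":{"type":"number"}},"required":["moves"]}

```bash
mkdir -p pics
python3 - <<'E'
from cell import robot, vision
import cv2,numpy as np
np.set_printoptions(precision=4,suppress=True)
for n in("scene","top"):
    im=vision.get_image(n); cv2.imwrite(f"pics/{n}0.png",im[:,:,::-1]); print(n,vision.get_calibration(n))
print(robot.read_state())
E
```

```text
scene {'intrinsics': array([[509.5875,   0.    , 319.6744],
       [  0.    , 509.5875, 239.8424],
       [  0.    ,   0.    ,   1.    ]]), 'k1': -0.03488887714301277, 'R': array([[-0.1431,  0.9897,  0.0018],
       [ 0.5887,  0.0866, -0.8037],
       [-0.7956, -0.1139, -0.595 ]]), 't': array([ 0.0012, -0.2349,  1.3148])}
top {'intrinsics': array([[463.3382,   0.    , 321.0754],
       [  0.    , 463.3382, 237.4819],
       [  0.    ,   0.    ,   1.    ]]), 'k1': 0.005830587820686379, 'R': array([[ 0.0198, -0.9998, -0.0056],
       [-0.9878, -0.0187, -0.1548],
       [ 0.1547,  0.0086, -0.9879]]), 't': array([0.0451, 0.5796, 0.8966])}
{'clock': 0.1, 'joint_positions': array([-77.8701,  27.3722,   1.28  ,  89.1712,  -0.6599,  63.5582,
        -4.7619]), 'joint_velocities': array([-0.1077, -0.1147,  0.0879, -0.1009,  0.0204, -0.019 ,  0.04  ]), 'joint_torque': array([  0.0042, -58.4087,   1.5402, -27.3311,  -0.0542,   0.0132,
         0.0001]), 'eef_pos': array([0.2121, 0.6406, 0.4038]), 'orientation': array([-90.0941,  -0.0059, -18.3233]), 'ft_force': array([-0.5646,  0.6977,  0.6729]), 'wrist_torque': array([ 0.0546,  0.0644, -0.0283]), 'opening': 0.08779554357064633}
```

View pics/scene0.png

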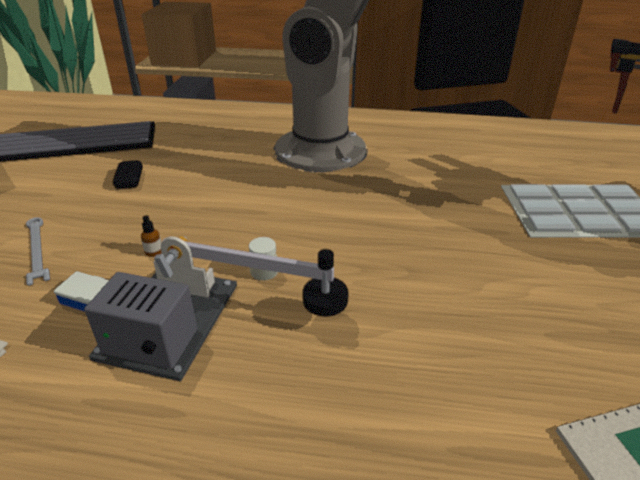

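View pics/top0.png

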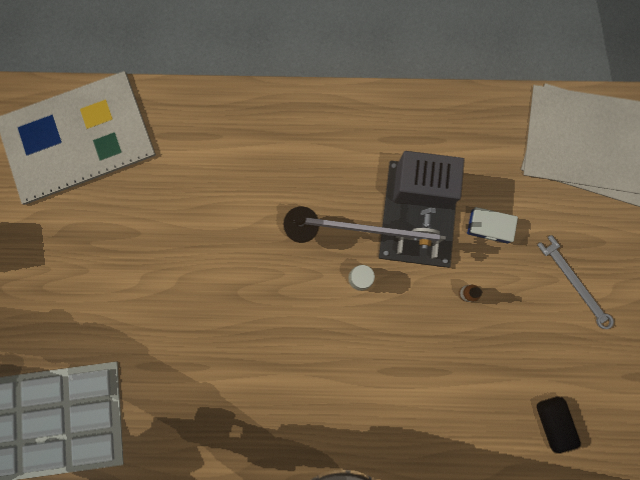

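The scene view shows the bracket ear near (177,245), the T-head near (168,265), the driver at (140,315) and the knob at (326,258). The top view shows the head near (428,213), the bracket at about (425,235) and the boom running to (300,222). I'll enlarge both.

Run:
```python
import cv2,numpy as np
a=cv2.imread("pics/scene0.png")[225:305,140:240]; b=cv2.imread("pics/top0.png")[190:270,375:475]
f=lambda x:cv2.resize(x,(0,0),fx=6,fy=6,interpolation=cv2.INTER_CUBIC)
f=lambda x,s:cv2.resize(x,(0,0),fx=s,fy=s,interpolation=cv2.INTER_CUBIC)
cv2.imwrite("pics/a1.png",np.hstack([f(a[:, :66],6),f(b[:,15:81],6)]))
```

```text
(no output)
```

View pics/a1.png

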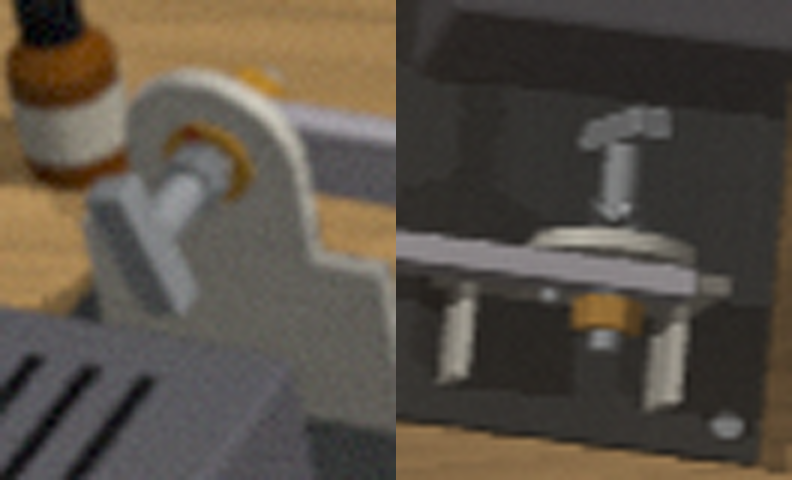

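The left crop shows the bar leaning towards image left (world −y) at its top, with its rear face dark and its +y flat bright. The right crop shows the head's top end at about crop (655,122) and the shaft at (620,175). Next I'll zoom in on the head and get the stand's points.

Run:
```python
import cv2,numpy as np
s=cv2.imread("pics/scene0.png"); t=cv2.imread("pics/top0.png")
def crop(im,x,y,w,h,k):
    c=cv2.resize(im[y:y+h,x:x+w],(0,0),fx=k,fy=k,interpolation=cv2.INTER_CUBIC)
    for i in range(0,w,5): cv2.line(c,(i*k,0),(i*k,6 if i%10 else 14),(0,0,255),1); 
    for i in range(0,h,5): cv2.line(c,(0,i*k),(6 if i%10 else 14,i*k),(0,0,255),1)
    c=cv2.convertScaleAbs(c,alpha=1.4); cv2.putText(c,f"{x},{y}",(18,16),0,.45,(0,0,255),1); return c
A=crop(s,150,235,40,50,10); B=crop(t,410,200,40,50,10)   # 400x500 each
cv2.imwrite("pics/z2.png",np.hstack([A,B]))
A=crop(s,80,230,160,150,5)[:, :800]
B=crop(t,280,150,190,125,4)
cv2.imwrite("pics/z3.png",B)
```

```text
(no output)
```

View pics/z2.png

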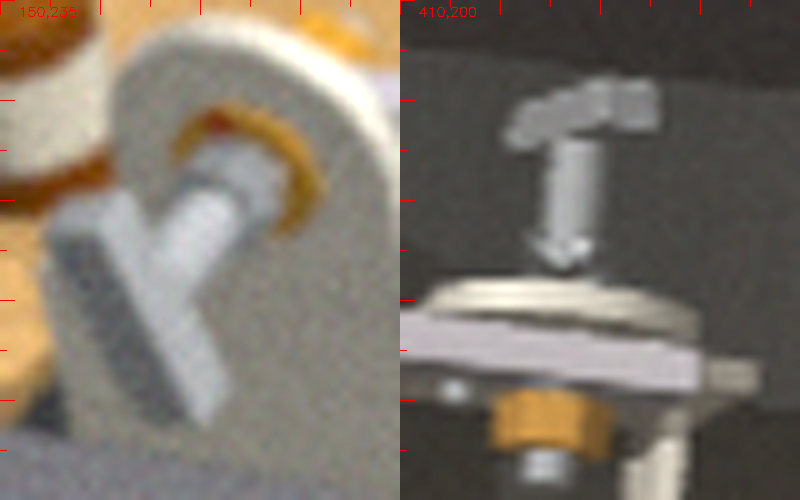

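View pics/z3.png

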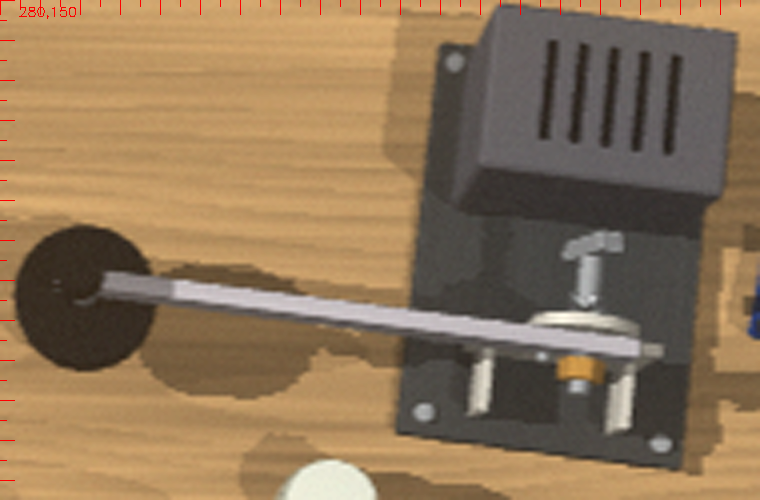

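The left zoom shows the dark rear face with corners near scene (154.7,258.5), (159.5,258.8), (169,277) and (164.5,275.8). The red mark is at (171.7,247), left of the top, so bolt_turn is positive. The top view shows the end face at (431.5–436, 208–213) and the plate corners at (379.3,258.3), (450.5,267) and (390,161).

```bash
cat > h.py <<'E'
import numpy as np, cv2
from cell import robot, vision
np.set_printoptions(precision=4,suppress=True)
C={n:vision.get_calibration(n) for n in("scene","top")}
def ray(n,p):
    c=C[n]; d=np.array([c["k1"],0,0,0.])
    q=cv2.undistortPoints(np.array([[p]],float),c["intrinsics"],d)[0,0]
    R=c["R"]; o=-R.T@c["t"]; v=R.T@np.r_[q,1]; return o,v/np.linalg.norm(v)
def plane(n,p,z): o,v=ray(n,p); return o+v*(z-o[2])/v[2]
def tri(ps,pt):
    A=np.zeros((3,3));b=np.zeros(3);L=[ray("scene",ps),ray("top",pt)]
    for o,v in L: P=np.eye(3)-np.outer(v,v);A+=P;b+=P@o
    x=np.linalg.solve(A,b); return x,[np.linalg.norm(np.cross(x-o,v)) for o,v in L]
E
python3 - <<'E'
from h import *
fl,fr,rl=[plane("top",p,.012)[:2] for p in[(379.25,258.25),(450.5,267),(390,161)]]
e=fl-fr; e2=rl-fl
print("w",np.linalg.norm(e),"l",np.linalg.norm(e2),"yaw",np.degrees(np.arctan2(-e[0],e[1])),np.degrees(np.arctan2(e2[1],e2[0])))
yaw=np.mean([np.arctan2(-e[0],e[1]),np.arctan2(e2[1],e2[0])])
ux=np.array([np.cos(yaw),np.sin(yaw)]);uy=np.array([-ux[1],ux[0]])
print("origin",np.mean([fl+.05*ux-.075*uy,fr+.05*ux+.075*uy,rl-.165*ux-.075*uy],0))
P=[tri(s,t) for s,t in[((159.5,258.8),(431.5,208.5)),((154.7,258.5),(435.8,208)),((169,277),(420.8,212))]]
for p in P: print(p)
d=P[0][0]-P[2][0]; print("len",np.linalg.norm(d),"lean",np.degrees(np.arctan2(-(d[:2]@uy),d[2])), "along x",d[:2]@ux)
d=P[0][0]-P[1][0]; print("thick",np.linalg.norm(d),"lean",np.degrees(np.arctan2(d[2],d[:2]@uy)))
c=(P[1][0]+P[2][0])/2; print("rear face centre",c)
print("bracket top",tri((172,237),(425.8,230)), "knob",plane("top",(304,220.5),.136))
# head by rays onto z
print("mark", plane("scene",(171.7,247),.109))
E
```

```text
w 0.14886451396477487 l 0.21277951003181841 yaw -5.957506437364133 -6.230641363182189
origin [ 0.5834 -0.1454]
(array([ 0.6276, -0.1534,  0.1153]), [np.float64(0.0009445179829104438), np.float64(0.000944517982910403)])
(array([ 0.6284, -0.161 ,  0.1157]), [np.float64(0.0005287571486887318), np.float64(0.0005287571486887768)])
(array([ 0.6285, -0.1421,  0.0812]), [np.float64(0.002903777010745619), np.float64(0.0029037770107455405)])
len 0.03588617873551674 lean 18.38246350686573 along x 0.0002876054673848806
thick 0.007698487411288379 lean -3.324504615422045
rear face centre [ 0.6285 -0.1515  0.0984]
bracket top (array([ 0.5855, -0.1437,  0.1259]), [np.float64(0.005077295509511177), np.float64(0.005077295509511217)]) knob [0.5956 0.0877 0.136 ]
mark [ 0.5892 -0.1512  0.109 ]
```

Both views agree: the stand is at about (0.583,−0.145) with yaw −6.1°. The head's centre is at about (0.623,−0.150,0.100), and the bar leans about 19° towards −y at the top. So the fingers must lean about 19°, pointing down and towards the stand's +y. The rows have no tilt command, and closing with vertical fingers would turn the bolt too far. A tilt may still come from the wrist's range limit: raised high at azimuth ~84°, joint 6 saturates and the tool should lean outwards, which is exactly this direction. I'll try that in free space.

arm_command([
  [[-0.0375, -0.04, 0, 0], [-0.0375, -0.04, 0, 0], [-0.0375, -0.04, 0, 0], [-0.0375, -0.04, 0, 0], [0, -0.04, 0, 0], [0, -0.04, 0, 0], [0, -0.04, 0, 0], [0, -0.03, 0, 0]],
])

```text
clock: 0.77
eef_pos: [0.1037, 0.6761, 0.6798]
orientation: [-89.9, 0.0, -18.3]
ft_force: [0.1, 0.3, 1.3]
opening: 0.0877
```

```bash
python3 -c "
from h import *
s=robot.read_state(); [print(k,s[k]) for k in('clock','joint_positions','eef_pos','orientation')]"
```

```text
clock 0.7667
joint_positions [-87.2344  22.8483   1.2007  61.473   -0.4655  95.5319 -14.478 ]
eef_pos [0.1037 0.6761 0.6798]
orientation [-89.8528   0.0349 -18.304 ]
```

arm_command([
  [[-0.02, -0.03, 0, 0], [-0.02, -0.03, 0, 0], [0, -0.03, 0, 0], [0, -0.03, 0, 0], [0, -0.02, 0, 0], [0, -0.02, 0, 0], [0, 0, 0, 0]],
])

```text
clock: 1.35
eef_pos: [0.0652, 0.6716, 0.8025]
orientation: [-88.1, 0.4, -18.4]
ft_force: [-0.3, -0.4, 0.8]
opening: 0.0877
```

```bash
python3 -c "
from h import *
s=robot.read_state(); [print(k,s[k]) for k in('clock','joint_positions','eef_pos','orientation')]"
```

```text
clock 1.35
joint_positions [-99.1022  25.3522  19.357   43.9603  -8.7238 109.7506 -13.1913]
eef_pos [0.0652 0.6716 0.8025]
orientation [-88.069    0.3918 -18.4444]
```

The tilt mechanism works: joint 6 is at its limit and the roll has moved to −88.1°. I'll continue in the same direction.

arm_command([
  [[0, -0.03, 0.01, 0], [0, -0.03, 0.01, 0], [0, -0.03, 0.01, 0], [0, -0.03, 0.01, 0], [0, 0, 0, 0]],
])

```text
clock: 1.77
eef_pos: [0.0732, 0.6525, 0.8546]
orientation: [-82.3, 1.8, -18.3]
ft_force: [0.3, 0.1, 1.2]
opening: 0.0882
```

```bash
python3 -c "
from h import *
s=robot.read_state(); [print(k,s[k]) for k in('clock','joint_positions','eef_pos','orientation')]"
```

```text
clock 1.7667
joint_positions [-98.8852  23.8244  20.9482  39.5832  -9.4521 109.7536 -12.4649]
eef_pos [0.0732 0.6525 0.8546]
orientation [-82.2631   1.7642 -18.3421]
```

arm_command([
  [[0, -0.035, 0.01, 0], [0, -0.035, 0.01, 0], [0, -0.035, 0.01, 0], [0, -0.035, 0.01, 0], [0, -0.035, 0.01, 0], [0, 0, 0, 0]],
])

```text
clock: 2.27
eef_pos: [0.0778, 0.6028, 0.9299]
orientation: [-74.3, 3.4, -18.0]
ft_force: [0.7, -1.1, 0.6]
opening: 0.0875
```

```bash
cat >> h.py <<'E'
from scipy.spatial.transform import Rotation as Ro
YAW=np.radians(-6.1); S=Ro.from_euler('z',YAW).as_matrix(); O=np.array([.5834,-.1454,0])
def st():
    s=robot.read_state(); R=Ro.from_euler('xyz',s['orientation'],degrees=True).as_matrix()
    g=s['eef_pos']+R@[0,.163,0]; A=S.T@R
    print('t',s['clock'],'j',s['joint_positions'].round(1)); print('eef',s['eef_pos'],s['orientation'],'F',s['ft_force'],s['wrist_torque'],'open',s['opening'])
    print('finger dir (stand)',A[:,1],'lean deg',np.degrees(np.arctan2(A[1,1],-A[2,1])),'jaw dir',A[:,2],'turn to align',np.arctan2(A[0,2],A[0,0]))
    print('grasp pt in stand mm',1e3*(S.T@(g-O)))
    return s,R,A,g
E
python3 -c "
from h import *
st()"
```

```text
t 2.2667 j [-100.3   19.9   24.2   35.5  -10.1  109.8  -11.7]
eef [0.0778 0.6028 0.9299] [-74.2813   3.4028 -17.9876] F [ 0.6895 -1.0544  0.5656] [-0.2175  0.0448  0.0128] open 0.0874682469322247
finger dir (stand) [-0.0001  0.2769 -0.9609] lean deg 16.07372369452893 jaw dir [0.214  0.9386 0.2704] turn to align 0.2156930056969674
grasp pt in stand mm [-582.2505  735.4114  773.2505]
```

The finger lean is 16.1° with no x component. I'll nudge it a little further and refine the bar's lean from the scene view's rays onto the rear-face plane.

arm_command([
  [[0, -0.035, 0.01, 0], [0, -0.03, 0.01, 0], [0, 0, 0, 0]],
])

```text
clock: 2.52
eef_pos: [0.0791, 0.5833, 0.9544]
orientation: [-71.6, 3.9, -17.8]
ft_force: [0.0, -0.5, 0.8]
opening: 0.0875
```

Run:
```python
from h import *
st()
def xpl(p,x):
    o,v=ray("scene",p); o=S.T@(o-O); v=S.T@v; return 1e3*(o+v*(x-o[0])/v[0])
c=[xpl(p,.045) for p in((154.7,258.5),(159.5,258.8),(169,277),(164.5,275.8))]
print(np.array(c)); 
for a,b in((0,3),(1,2)):
    d=c[a]-c[b]; print("lean",np.degrees(np.arctan2(-d[1],d[2])),np.linalg.norm(d))
# colour-based: red mark on washer plane x=.005
im=cv2.imread("pics/scene0.png")[240:262,160:186].astype(int)
r=(im[:,:,2]-im[:,:,1]); y,x=np.unravel_index(r.argmax(),r.shape); w=np.clip(r-0.75*r.max(),0,None); ys,xs=np.nonzero(w)
p=(160+np.average(xs,weights=w[ys,xs]),240+np.average(ys,weights=w[ys,xs])); m=xpl(p,.005); print(p,m,"axis(0,100)")
# dark rear face via min-area-rect in plane: threshold
g=cv2.cvtColor(cv2.imread("pics/scene0.png"),cv2.COLOR_BGR2GRAY)[255:280,152:172]; print(g[3:24:4])
```

```text
t 2.5167 j [-100.9   18.5   25.5   34.1  -10.4  109.8  -11.5]
eef [0.0791 0.5833 0.9544] [-71.564    3.916  -17.8102] F [ 0.0426 -0.4512  0.7986] [-0.2716 -0.0024  0.0186] open 0.08752799109321643
finger dir (stand) [ 0.0007  0.3228 -0.9465] lean deg 18.833137394413175 jaw dir [0.2137 0.9245 0.3155] turn to align 0.2153537151230438
grasp pt in stand mm [-578.7974  723.6285  800.1376]
[[ 45.     -12.4337 114.3169]
 [ 45.      -4.1596 115.397 ]
 [ 45.       5.0848  81.3629]
 [ 45.      -2.4352  82.1721]]
lean 17.278074133637116 33.66383944620351
lean 15.196173718960557 35.26733250307343
(np.float64(174.96536796536796), np.float64(245.15151515151516)) [  5.       0.4539 112.7317] axis(0,100)
[[118 119  95  89  88  90  90  98 123 132 132 129 124 121 129 144 152 152
  144 144]
 [131 119 103  89  75  68  69  71  71  89 113 131 128 132 131 136 134 135
  116 102]
 [132 126 113  97  89  89  78  71  65  66  69  84 114 127 129 130 127 124
   95  93]
 [138 129 109  99  98  91  93  90  76  64  68  64  64  80 106 128 126 134
  132 118]
 [ 89  65  55  48  70  88  94  95  97  93  82  68  63  67  68  78 106 124
  133 123]
 [ 80  72  68  60  62  83  88  91  91  90  95  89  91  93  90  91  90  91
   91  93]]
```

Run:
```python
from h import *
def xpl(p,x):
    o,v=ray("scene",p); o=S.T@(o-O); v=S.T@v; return 1e3*(o+v*(x-o[0])/v[0])
g=cv2.cvtColor(cv2.imread("pics/scene0.png"),cv2.COLOR_BGR2GRAY).astype(float)
pts=[]
for r in range(261,275):
    c0=int(160.7+(r-261)*.545); seg=g[r,c0-4:c0+5]; k=np.argmax(np.diff(seg)); 
    i=np.nonzero((seg[:-1]<97)&(seg[1:]>=97))[0]; 
    if len(i): i=i[0]; pts.append((c0-4+i+(97-seg[i])/(seg[i+1]-seg[i]),r))
print(np.array(pts).round(1).tolist())
q=np.array([xpl(p,.045) for p in pts]); f=np.polyfit(q[:,2],q[:,1],1); print("lean",np.degrees(np.arctan(-f[0])),"y at z=100",np.polyval(f,100),"expected 6/cos",6/np.cos(np.arctan(f[0])))
```

```text
[[160.8, 261.0], [161.3, 262.0], [162.0, 263.0], [162.5, 264.0], [162.9, 265.0], [163.4, 266.0], [164.0, 267.0], [164.6, 268.0], [165.0, 269.0], [165.7, 270.0], [166.2, 271.0], [166.6, 272.0], [167.2, 273.0], [167.7, 274.0]]
lean 15.48987135743992 y at z=100 0.45018368332103265 expected 6/cos 6.226148144912165
```

The edge fit gives a lean of 15.5° and the corner triangulation gave 18.4°. The tool's 18.8° is close enough, as the limit is 12° of turn. Now I'll align the jaw (−0.215 rad) and travel round towards the stand.

arm_command([
  [[0, 0.02, 0, -0.1077], [0.01, 0.02, -0.01, -0.1077], [0.027, 0.014, -0.025, 0], [0.027, 0.014, -0.025, 0], [0.027, 0.014, -0.025, 0], [0.027, 0.014, -0.025, 0], [0.027, 0.014, -0.025, 0], [0.027, 0.014, -0.025, 0], [0.027, 0.014, -0.025, 0], [0.027, 0.014, -0.025, 0], [0.027, 0.014, -0.025, 0], [0.027, 0.014, -0.025, 0]],
])

```text
clock: 3.52
eef_pos: [0.3368, 0.3656, 0.6962]
orientation: [-71.6, -0.0, -6.1]
ft_force: [0.5, -0.1, -0.2]
opening: 0.0878
```

```bash
python3 -c "
from h import *
st()"
```

```text
t 3.5167 j [-89.2  -5.   35.   92.   -6.4  76.1  30.7]
eef [0.3368 0.3656 0.6962] [-71.5848  -0.0156  -6.0739] F [ 0.5467 -0.1072 -0.2243] [-0.2027  0.0158 -0.049 ] open 0.08776636625229299
finger dir (stand) [ 0.0001  0.3159 -0.9488] lean deg 18.415156804840652 jaw dir [-0.0005  0.9488  0.3159] turn to align -0.0005174180371553614
grasp pt in stand mm [-299.4571  533.4339  541.5372]
```

arm_command([
  [[0.021, 0.004, -0.033, 0], [0.021, 0.004, -0.033, 0], [0.021, 0.004, -0.033, 0], [0.021, 0.004, -0.033, 0], [0.021, 0.004, -0.033, 0], [0.021, 0.004, -0.033, 0], [0.021, 0.004, -0.033, 0], [0.021, 0.004, -0.033, 0], [0.021, 0.004, -0.033, 0], [0.021, 0.004, -0.033, 0], [0.021, 0.004, -0.033, 0], [0, 0, 0, 0]],
])

```text
clock: 4.52
eef_pos: [0.5232, 0.0225, 0.5456]
orientation: [-72.1, 0.2, -6.9]
ft_force: [-0.9, -1.7, 0.8]
opening: 0.0879
```

```bash
python3 -c "
from h import *
st()"
```

```text
t 4.5167 j [-65.4  12.6  73.5 102.8 -30.9  76.3  99. ]
eef [0.5232 0.0225 0.5456] [-72.1302   0.2188  -6.8899] F [-0.8525 -1.7185  0.7698] [-0.3199  0.0282  0.0215] open 0.08788836936885025
finger dir (stand) [ 0.0006  0.3069 -0.9517] lean deg 17.871092090884495 jaw dir [0.0143 0.9516 0.3069] turn to align 0.014293695990525164
grasp pt in stand mm [-77.5767 210.5585 390.4689]
```

Joint 3 is nearing its range (73.5 of 83.4°), so I'll go in smaller pieces and watch it.

arm_command([
  [[0.01, 0.005, -0.015, -0.007], [0.01, 0.005, -0.015, -0.007], [0.01, 0.005, -0.015, 0], [0.01, 0.005, -0.015, 0], [0, 0, 0, 0]],
])

```text
clock: 4.93
eef_pos: [0.5573, -0.0262, 0.5087]
orientation: [-71.8, -0.0, -5.5]
ft_force: [-0.9, -0.2, 0.4]
opening: 0.0875
```

```bash
python3 -c "
from h import *
st()"
```

```text
t 4.9333 j [-49.7  20.6  66.9 101.2 -37.7  77.6 111.7]
eef [ 0.5573 -0.0262  0.5087] [-71.8486  -0.002   -5.4992] F [-0.8719 -0.2035  0.3748] [-0.2433  0.0971  0.0394] open 0.08747512968278912
finger dir (stand) [-0.0032  0.3115 -0.9502] lean deg 18.15051195091413 jaw dir [-0.01    0.9502  0.3115] turn to align -0.009974199113997544
grasp pt in stand mm [-39.1509 166.5337 353.7922]
```

arm_command([
  [[0.011, 0.009, -0.026, 0.005], [0.011, 0.009, -0.026, 0.005], [0.011, 0.009, -0.026, 0], [0.011, 0.009, -0.026, 0], [0.011, 0.009, -0.026, 0], [0.011, 0.008, -0.026, 0], [0.011, 0.008, -0.026, 0], [0, 0, 0, 0], [0, 0, 0, 0]],
])

```text
clock: 5.68
eef_pos: [0.6183, -0.1849, 0.3949]
orientation: [-71.7, 0.2, -5.9]
ft_force: [-0.2, 1.0, -0.4]
opening: 0.0878
```

```bash
python3 -c "
from h import *
st()"
```

```text
t 5.6833 j [-21.2  37.2  56.3  95.4 -48.   77.8 132.6]
eef [ 0.6183 -0.1849  0.3949] [-71.7355   0.1564  -5.922 ] F [-0.1929  0.9566 -0.4161] [-0.2659  0.0174 -0.0136] open 0.08783089839139256
finger dir (stand) [-0.0036  0.3134 -0.9496] lean deg 18.264072210635593 jaw dir [-0.0021  0.9496  0.3134] turn to align -0.002095323586602945
grasp pt in stand mm [ 38.3097  15.5032 240.1311]
```

arm_command([
  [[0.001, -0.006, -0.02, 0.002], [0.001, -0.006, -0.02, 0], [0, -0.006, -0.018, 0], [0, 0, 0, 0], [0, 0.02, 0, 0], [0, 0.02, 0, 0], [0, 0.02, 0, 0], [0, 0, 0, 0]],
])

```text
clock: 6.35
eef_pos: [0.6164, -0.222, 0.3347]
orientation: [-71.5, 0.3, -5.7]
ft_force: [-0.9, 1.2, -0.6]
opening: 0.0876
```

Run:
```python
from h import *
st()
a=vision.get_image("scene")[:,:,::-1]; b=vision.get_image("top")[:,:,::-1]
cv2.imwrite("pics/s4.png",a);cv2.imwrite("pics/t4.png",b)
f=lambda im,x,y,w,h,k:cv2.resize(im[y:y+h,x:x+w],(0,0),fx=k,fy=k,interpolation=cv2.INTER_CUBIC)
cv2.imwrite("pics/v4.png",np.hstack([f(a,110,180,100,120,4),f(b,380,160,100,120,4)]))
```

```text
t 6.35 j [-15.6  41.8  53.1  96.4 -51.   74.9 138.8]
eef [ 0.6164 -0.222   0.3347] [-71.5084   0.322   -5.6815] F [-0.9441  1.2173 -0.6196] [-0.2342  0.0523  0.0173] open 0.08757278826018587
finger dir (stand) [-0.0076  0.3171 -0.9484] lean deg 18.48930503643104 jaw dir [-0.0051  0.9484  0.3172] turn to align -0.005145633959360209
grasp pt in stand mm [ 39.7197 -20.939  180.11  ]
```

View pics/v4.png

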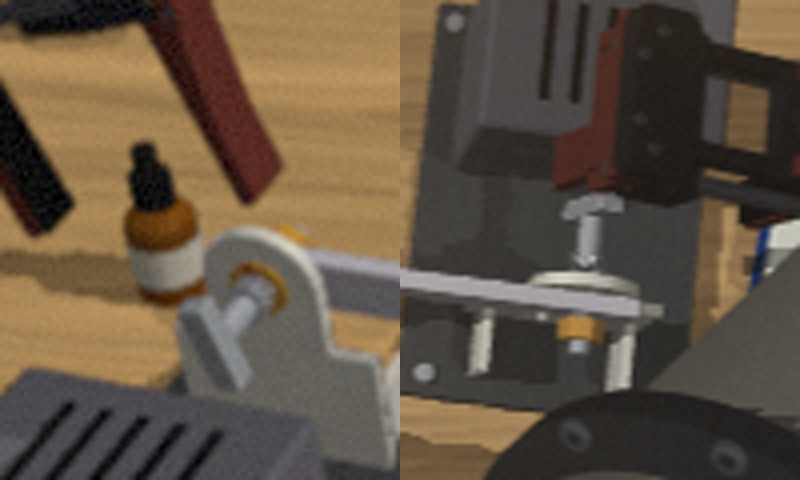

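The scene view shows the fingers leaning like the bar (slope 0.55 against 0.545 px/px). The left finger's inner tip edge runs (119.5,238.8)–(128,231.3), and the right finger's outer tip edge runs (171.3,230.8)–(180.5,223). I'll compare these with the predicted pixels to calibrate the camera locally, then place the head relative to the gripper.

```bash
cat >> h.py <<'E'
def proj(n,X):
    c=C[n]; return cv2.projectPoints(np.array([X],float),cv2.Rodrigues(c["R"])[0],c["t"],c["intrinsics"],np.array([c["k1"],0,0,0.]))[0].ravel()
E
python3 - <<'E'
from h import *
s,R,A,g=st(); e=s['eef_pos']
for n,p in(("L in rear",(.01,.182,-.0438)),("L in front",(-.01,.182,-.0438)),("R out rear",(.01,.182,.0573)),("R out front",(-.01,.182,.0573)),("R in rear",(.01,.182,.0438))): 
    X=e+R@np.array(p); print(n,proj("scene",X),proj("top",X))
for n,p in (("head rear +y edge mid",(.045,.006,.1)),):
  print(n,proj("scene",O+S@[.045,.00634,.1]),"bracket top",proj("scene",O+S@[0,0,.125]),"knob",proj("scene",O+S@[-.008,.243,.136]),proj("top",O+S@[-.008,.243,.136]),"plate rear corners",proj("scene",O+S@[.165,.075,.012]),proj("scene",O+S@[.165,-.075,.012]),"front-left",proj("scene",O+S@[-.05,.075,.012]))
E
python3 - <<'E'
import cv2
im=cv2.imread("pics/scene0.png")
cv2.imwrite("pics/v5.png",cv2.resize(im[215:380,80:280],(0,0),fx=3.6,fy=3.6,interpolation=cv2.INTER_CUBIC))
E
```

```text
t 6.45 j [-15.5  41.7  53.4  96.2 -50.9  75.  138.8]
eef [ 0.6166 -0.2248  0.3381] [-71.6635   0.0883  -5.8029] F [ 0.1716 -0.4093 -0.0662] [-0.3029 -0.0129  0.0114] open 0.08801612561892369
finger dir (stand) [-0.0031  0.3146 -0.9492] lean deg 18.335887417843757 jaw dir [-0.0044  0.9492  0.3146] turn to align -0.004437608164283491
grasp pt in stand mm [ 40.9193 -24.1292 183.3283]
L in rear [119.207  236.2948] [467.9364 204.4293]
L in front [126.4323 228.6999] [467.1398 215.1432]
R out rear [174.5905 227.8459] [418.747  193.9452]
R out front [181.0577 220.0189] [417.7352 205.0008]
R in rear [166.8337 229.0274] [425.5153 195.3883]
head rear +y edge mid [167.605  267.8071] bracket top [174.8858 236.9649] knob [327.5612 252.2882] [298.9854 217.3785] plate rear corners [182.2405 376.041 ] [ 89.9045 355.0199] front-left [238.4556 279.3765]
```

View pics/v5.png

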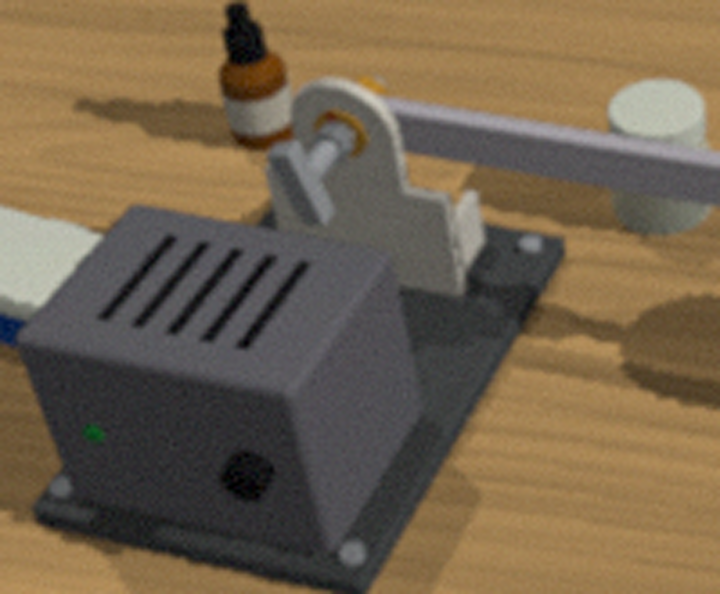

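The crop shows the whole stand: plate corners at (180.6,378.3), (90.6,356.7) and (236.4,282.2), and bracket top at (172,237). Stand and gripper share about the same −2 px camera bias, so they agree to 1–2 mm. I'll descend along the finger axis with the jaws open, then compare the gaps either side of the bar directly.

arm_command([
  [[-0.0005, 0, -0.004, 0.004], [0, 0.015, 0, 0], [0, 0.015, 0, 0], [0, 0.015, 0, 0], [0, 0.015, 0, 0], [0, 0.012, 0, 0], [0, 0.008, 0, 0], [0, 0, 0, 0], [0, 0, 0, 0], [0, 0, 0, 0], [0, 0, 0, 0], [0, 0, 0, 0]],
])

```text
clock: 7.45
eef_pos: [0.6177, -0.2061, 0.2608]
orientation: [-71.7, 0.1, -6.2]
ft_force: [0.5, 0.6, -0.1]
opening: 0.0878
```

Run:
```python
from h import *
st()
a=vision.get_image("scene")[:,:,::-1]; b=vision.get_image("top")[:,:,::-1]
cv2.imwrite("pics/s6.png",a);cv2.imwrite("pics/t6.png",b)
f=lambda im,x,y,w,h,k:cv2.resize(im[y:y+h,x:x+w],(0,0),fx=k,fy=k,interpolation=cv2.INTER_CUBIC)
cv2.imwrite("pics/v6.png",np.hstack([f(a,120,215,80,90,6)[:, :420],f(b,395,190,60,90,6)]))
st()
```

```text
t 7.45 j [-15.2  46.1  49.6  99.8 -55.9  68.6 142. ]
eef [ 0.6177 -0.2061  0.2608] [-71.7264   0.082   -6.1986] F [ 0.5421  0.6034 -0.0644] [-0.2842  0.0268 -0.0086] open 0.08777838149701571
finger dir (stand) [-0.0008  0.3136 -0.9496] lean deg 18.27370704530888 jaw dir [0.0021 0.9496 0.3136] turn to align 0.002082024460135231
grasp pt in stand mm [ 40.4664  -5.5492 106.0512]
t 7.55 j [-15.2  46.1  49.6  99.8 -55.9  68.6 142.1]
eef [ 0.6177 -0.2058  0.2606] [-71.7109   0.1005  -6.1806] F [-0.2184 -0.8913 -0.1411] [-0.2517  0.0304 -0.0069] open 0.08763827513542323
finger dir (stand) [-0.0012  0.3138 -0.9495] lean deg 18.289239785117893 jaw dir [0.0019 0.9495 0.3138] turn to align 0.0018868793700857346
grasp pt in stand mm [ 40.3181  -5.2741 105.8614]
```

View pics/v6.png

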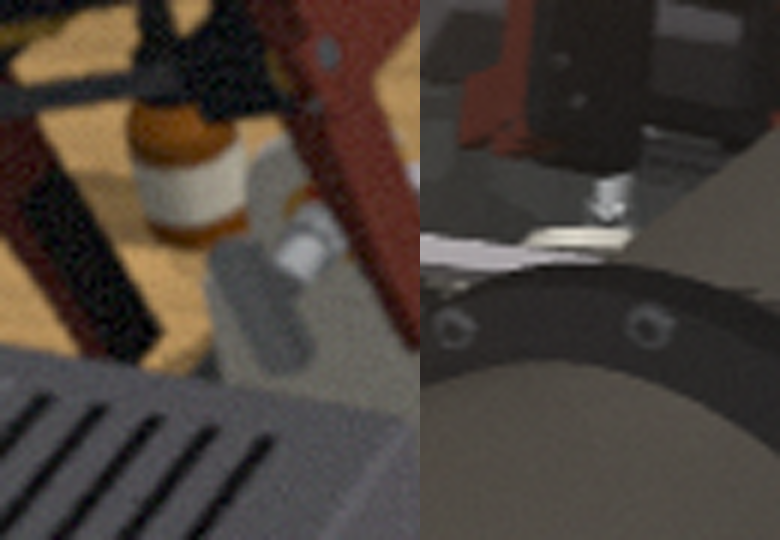

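The view shows the bar between the fingers, with the bar at crop x≈225–300 at row 300. The left pad's rear tip is near (115,360), and the right finger's dark rear strip runs to about (415,350). I'll pull profiles for the gaps.

Run:
```python
from h import *
im=cv2.imread("pics/s6.png"); g=cv2.cvtColor(im,cv2.COLOR_BGR2GRAY); rg=im[:,:,2].astype(int)-im[:,:,1]
print("cols",130,"..194")
for r in (262,265,268,271):
    print(r,"G",g[r,128:192].tolist()); print("   R-G",rg[r,172:192].tolist())
s,R,A,gp=st(); e=s['eef_pos']; o=s['opening']/2
for n,p in(("L in rear",(.01,.182,-o)),("L in rear up",(.01,.152,-o)),("R in rear",(.01,.182,o)),("R in rear up",(.01,.152,o)),("R out rear",(.01,.182,o+.0135))): 
    print(n,proj("scene",e+R@np.array(p)))
```

```text
cols 130 ..194
262 G [24, 29, 19, 25, 12, 9, 26, 1, 20, 1, 18, 14, 22, 24, 69, 114, 146, 139, 147, 148, 150, 146, 152, 143, 138, 125, 106, 95, 82, 72, 70, 72, 75, 73, 74, 64, 68, 65, 68, 67, 71, 70, 88, 99, 101, 95, 98, 97, 100, 97, 99, 99, 90, 76, 40, 22, 33, 38, 56, 57, 56, 57, 56, 62]
   R-G [-2, 3, 2, 5, 5, 1, 3, 5, 3, 3, 13, 28, 30, 40, 43, 48, 50, 51, 48, 49]
265 G [67, 37, 27, 21, 21, 16, 22, 20, 14, 6, 17, 12, 11, 17, 7, 32, 90, 131, 145, 141, 138, 140, 141, 141, 137, 133, 120, 98, 100, 88, 75, 73, 72, 75, 75, 74, 74, 66, 67, 68, 76, 85, 100, 96, 96, 97, 104, 94, 102, 91, 95, 90, 97, 95, 83, 56, 24, 24, 31, 47, 51, 60, 54, 58]
   R-G [5, 2, 2, 2, 5, 4, 1, 4, 5, 4, 5, 12, 30, 27, 34, 39, 45, 45, 48, 46]
268 G [136, 100, 57, 39, 31, 20, 25, 17, 7, 1, 4, 12, 18, 8, 16, 8, 13, 40, 91, 136, 150, 148, 144, 147, 148, 148, 136, 111, 101, 99, 96, 84, 75, 70, 71, 74, 70, 71, 69, 65, 72, 74, 84, 94, 99, 93, 95, 98, 96, 97, 98, 102, 98, 102, 100, 92, 73, 46, 28, 35, 41, 46, 53, 58]
   R-G [2, 2, 2, 4, 5, 2, 3, -1, 3, 4, 3, 2, 5, 15, 21, 25, 34, 40, 49, 49]
271 G [142, 148, 143, 107, 59, 
[... 159 characters left out ...]
, 74, 86, 95, 99, 97, 101, 98, 92, 98, 97, 100, 100, 100, 97, 97, 72, 41, 24, 28, 41, 63]
   R-G [2, 1, 3, 1, 0, 2, 4, 0, 2, 0, 1, 2, 6, 7, 7, 22, 20, 34, 40, 30]
t 7.55 j [-15.2  46.1  49.6  99.8 -55.9  68.6 142.1]
eef [ 0.6177 -0.2058  0.2606] [-71.7109   0.1005  -6.1806] F [-0.2184 -0.8913 -0.1411] [-0.2517  0.0304 -0.0069] open 0.08763827513542323
finger dir (stand) [-0.0012  0.3138 -0.9495] lean deg 18.289239785117893 jaw dir [0.0019 0.9495 0.3138] turn to align 0.0018868793700857346
grasp pt in stand mm [ 40.3181  -5.2741 105.8614]
L in rear [141.5856 277.8187]
L in rear up [132.2587 262.7037]
R in rear [187.4691 273.0927]
R in rear up [178.6127 257.1836]
R out rear [194.9177 272.3245]
```

Run:
```python
from h import *
im=cv2.imread("pics/t6.png").astype(int); rg=im[:,:,2]-im[:,:,1]
for r in range(200,219,2): print(r,rg[r,396:420].tolist())
s=robot.read_state(); R=Ro.from_euler('xyz',s['orientation'],degrees=True).as_matrix(); e=s['eef_pos']; o=s['opening']/2
for n,p in(("R out rear",(.01,.182,o+.0135)),("R out front",(-.01,.182,o+.0135)),("R in front",(-.01,.182,o)),("R out front 20up",(-.01,.162,o+.0135))): print(n,proj("top",e+R@np.array(p)))
# shaft & head in initial top, model at O
for n,p in(("shaft mid",(.025,0,.1)),("head end rear-left",(.045,.0057-.019*.314,.1+.019*.95+.0019)),("end front-right",(.035,-.0057-.006,.1+.018-.0019)),("lower rear-left",(.045,.0057+.006,.1-.018+.0019))):
    print(n,proj("top",O+S@np.array(p)),proj("scene",O+S@np.array(p)))
b=cv2.cvtColor(cv2.imread("pics/top0.png"),cv2.COLOR_BGR2GRAY)
for r in(206,207,208,209,210,211,212,213,214,215,216,218,220,222): print(r,b[r,417:440].tolist())
```

```text
200 [5, 4, 3, 5, 4, 4, 5, 5, 4, 3, 5, 11, 25, 37, 33, 34, 28, 11, 2, 4, 3, 3, 4, 3]
202 [4, 3, 4, 5, 5, 3, 9, 23, 30, 35, 35, 35, 36, 35, 33, 36, 25, 8, 3, 3, 5, 2, 4, 6]
204 [2, 4, 2, 4, 3, 6, 22, 36, 36, 34, 34, 34, 34, 35, 34, 36, 24, 3, 3, 2, 4, 3, 4, 4]
206 [4, 3, 2, 1, 3, 10, 24, 34, 35, 33, 34, 33, 34, 34, 35, 31, 18, 2, 2, 2, 4, 5, 2, 3]
208 [3, 3, 2, 3, 3, 12, 31, 33, 35, 34, 34, 33, 36, 33, 37, 31, 17, 3, 4, 2, 3, 3, 1, 2]
210 [3, 1, 1, 0, 2, 17, 36, 35, 34, 35, 33, 34, 31, 19, 23, 34, 23, 4, 3, 3, 3, 3, 2, 4]
212 [2, -1, 0, 1, 4, 20, 34, 35, 33, 26, 25, 31, 35, 32, 31, 35, 28, 15, 8, 6, 3, 3, 2, 2]
214 [0, 0, 1, 0, 3, 4, 13, 14, 14, 13, 13, 26, 34, 33, 34, 29, 23, 19, 15, 14, 14, 11, 8, 5]
216 [1, 1, 2, 2, 2, 2, 1, 2, 3, 1, 0, 4, 7, 9, 12, 12, 6, 3, 4, 5, 2, 3, 2, 5]
218 [1, 2, 1, 0, 2, 1, 1, 2, 1, 2, 2, 1, 1, 1, 2, 2, 0, 1, 1, 1, 1, 1, 1, 2]
R out rear [400.7877 202.8589]
R out front [399.7338 212.9755]
R in front [406.0201 214.2588]
R out front 20up [404.7176 211.2724]
shaft mid [427.5527 219.8387] [170.06   259.1808]
head end rear-left [431.0016 207.4843] [161.277  256.
[... 815 characters left out ...]
3 [51, 49, 49, 77, 105, 97, 97, 97, 98, 92, 67, 56, 51, 50, 51, 51, 49, 49, 52, 48, 53, 50, 52]
214 [51, 50, 47, 65, 90, 97, 85, 69, 100, 124, 126, 114, 90, 62, 52, 51, 50, 53, 50, 50, 51, 50, 50]
215 [51, 49, 49, 51, 52, 48, 48, 64, 102, 126, 124, 111, 90, 65, 52, 48, 50, 50, 48, 51, 50, 51, 49]
216 [50, 47, 50, 48, 48, 49, 49, 61, 97, 125, 125, 110, 88, 65, 52, 51, 51, 51, 49, 52, 52, 50, 53]
218 [51, 48, 48, 49, 49, 51, 51, 79, 117, 127, 122, 109, 86, 61, 52, 50, 51, 50, 49, 51, 50, 50, 50]
220 [51, 50, 50, 49, 51, 51, 55, 83, 120, 128, 119, 105, 80, 62, 49, 51, 51, 50, 47, 52, 53, 51, 51]
222 [50, 50, 52, 49, 50, 51, 60, 91, 123, 127, 119, 100, 75, 57, 51, 53, 51, 52, 48, 52, 49, 49, 53]
```

The two views disagree by a few mm on where the bar sits between the jaws: the top view puts it towards +y, and the scene view couples x with y. I'll narrow the jaws to about 30 mm (±9 mm clearance), nudge +2.5 mm along the jaw and look directly.

arm_command([
  [[0.002, 0.004, 0.0025, 0], [0, 0, 0, 0], [0, 0, 0, 0], [0, 0, 0, 0], [0, 0, 0, 0], [0, 0, 0, 0], [0, 0, 0, 0], [0, 0, 0, 0]],
], jaw=0.3)

```text
clock: 8.22
eef_pos: [0.6199, -0.2023, 0.2571]
orientation: [-71.7, 0.2, -6.2]
ft_force: [-0.4, -0.3, -0.7]
opening: 0.0382
```

Run:
```python
from h import *
st()
a=vision.get_image("scene")[:,:,::-1]; b=vision.get_image("top")[:,:,::-1]
cv2.imwrite("pics/s7.png",a);cv2.imwrite("pics/t7.png",b)
f=lambda im,x,y,w,h,k:cv2.resize(cv2.convertScaleAbs(im[y:y+h,x:x+w],alpha=1.6),(0,0),fx=k,fy=k,interpolation=cv2.INTER_CUBIC)
cv2.imwrite("pics/v7.png",np.hstack([f(a,140,235,50,50,10),f(b,405,190,50,50,6)[:300].repeat(1,0)]) if 0 else f(a,135,232,60,50,12))
```

```text
t 8.2167 j [-15.4  46.4  49.4  99.8 -56.2  68.3 141.9]
eef [ 0.6199 -0.2023  0.2571] [-71.7067   0.1514  -6.1775] F [-0.4168 -0.3485 -0.7248] [-0.2841 -0.0253  0.0025] open 0.03823223707636592
finger dir (stand) [-0.0021  0.3139 -0.9495] lean deg 18.29354496009327 jaw dir [0.0021 0.9495 0.3139] turn to align 0.0021134254840160546
grasp pt in stand mm [ 42.0322  -1.4853 102.3385]
```

View pics/v7.png

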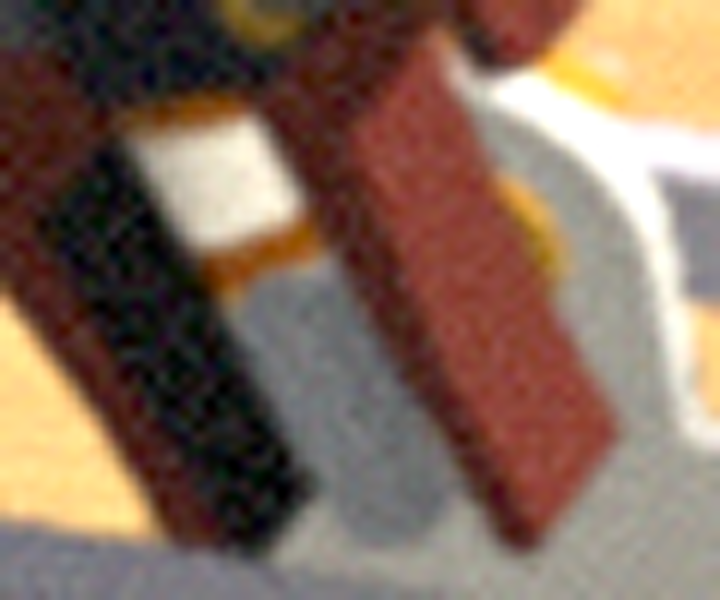

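The view shows the bar parallel to both pads with visible space. The right fingertip's rear bottom corners are near (176.2,276.9) and (178.7,277.3), and its outer front corner is at (185.8,267.3). The tip is at nearly the bar end's height, so it makes a good local reference.

Run:
```python
from h import *
s=robot.read_state(); e=np.array([.6199,-.2023,.2571]); R=Ro.from_euler('xyz',[-71.71,.15,-6.18],degrees=True).as_matrix(); o=.0191
obs={"R in rear":((.01,.182,o),(176.2,276.9)),"R out rear":((.01,.182,o+.0135),(178.7,277.3)),"R out front":((-.01,.182,o+.0135),(185.75,267.3)),"L in rear":((.01,.182,-o),None),"L in front":((-.01,.182,-o),None)}
for n,(p,q) in obs.items():
    X=e+R@np.array(p); u=proj("scene",X); print(n,u,q, (np.array(q)-u if q else ''), "stand",1e3*(S.T@(X-O)))
J=[proj("scene",O+S@(np.array([.045,0,.1])+d))-proj("scene",O+S@np.array([.045,0,.1])) for d in np.eye(3)*.01]; print("px per 10mm x,y,z",np.array(J))
for n,p,q in(("bot +y",(.045,.0057+.006,.0838),(168.5,276.5)),("bot -y",(.045,-.0057+.006,.080),(164,275.3)),("top -y",(.045,-.0057-.006,.1162),(154.2,258.)),("top +y",(.045,-.0003,.12),(159,258.3))): 
    u=proj("scene",O+S@np.array(p)); print(n,u,np.array(q)-u)
im=cv2.imread("pics/s7.png"); g=cv2.cvtColor(im,cv2.COLOR_BGR2GRAY)
for r in(258,261,264,267,270,273,275,277): print(r,g[r,138:186].tolist())
print([ (r,(im[r,170:192,2].astype(int)-im[r,170:192,1]).tolist()) for r in (267,270,273,275,277,279)])
```

```text
R in rear [176.2143 277.3532] (176.2, 276.9) [-0.0143 -0.4532] stand [52.0081 22.5389 90.2631]
R out rear [183.486  276.6264] (178.7, 277.3) [-4.786   0.6736] stand [52.0371 35.3569 94.4997]
R out front [189.4121 268.359 ] (185.75, 267.3) [-3.6621 -1.059 ] stand [32.0372 35.3848 94.5521]
L in rear [156.1832 279.3536] None  stand [ 51.926  -13.7311  78.2749]
L in front [162.4737 271.2461] None  stand [ 31.9261 -13.7032  78.3273]
px per 10mm x,y,z [[-3.203   4.0979]
 [ 5.9485  1.0564]
 [-1.1947 -5.1121]]
bot +y [172.6212 276.5018] [-4.1212 -0.0018]
bot -y [166.3516 277.1613] [-2.3516 -1.8613]
top -y [154.8988 257.5995] [-0.6988  0.4005]
top +y [161.2504 256.8026] [-2.2504  1.4974]
258 [32, 26, 35, 19, 21, 15, 4, 12, 20, 6, 15, 19, 20, 12, 22, 42, 70, 70, 70, 72, 74, 72, 64, 74, 69, 67, 61, 55, 31, 30, 38, 34, 44, 54, 59, 56, 53, 60, 55, 52, 56, 57, 55, 75, 91, 96, 97, 101]
261 [104, 59, 29, 31, 35, 31, 19, 28, 25, 17, 18, 4, 22, 24, 3, 19, 27, 44, 62, 75, 73, 73, 78, 70, 69, 65, 67, 69, 56, 43, 35, 31, 37, 39, 54, 54, 58, 53, 63, 56, 56, 53, 59, 58, 59, 80, 97, 100]
264 [144, 142, 113,
[... 1000 characters left out ...]
 74, 74, 71, 83, 79, 82, 87, 82, 78, 59, 44, 45, 42, 28, 34, 21, 28, 44, 80, 97, 103, 97, 100, 93, 88, 83, 79, 82, 86, 86, 91, 96, 100, 103, 97, 94, 73, 52, 41, 53, 78, 94, 98, 101, 103, 100]
[(267, [7, 13, 25, 30, 36, 49, 43, 47, 54, 46, 50, 49, 51, 52, 48, 45, 22, 8, 6, 1, 2, 6]), (270, [2, 5, 4, 17, 29, 28, 40, 49, 48, 48, 45, 44, 50, 41, 37, 17, 7, -1, 6, 3, 2, 2]), (273, [1, -2, 5, 7, 11, 18, 38, 31, 43, 46, 48, 49, 32, 13, 6, 3, 1, 1, 4, 3, 5, 4]), (275, [-3, 0, 2, 2, 4, 13, 17, 30, 36, 43, 36, 23, 7, -2, 3, 4, 2, 2, -3, 5, 0, 6]), (277, [-2, 3, 3, 4, 1, 2, 6, 15, 25, 18, 10, 6, 1, 2, 4, 2, 3, 1, 1, 2, 2, 2]), (279, [5, 3, 0, 2, -2, 4, 2, 1, 3, 5, 4, 3, 4, 2, 4, -1, 2, 0, 5, 3, 4, 3])]
```

Putting the fingertip reference together with the bar edges (−y edge at 157.6 and +y edge at 164.0, row 267), the bar is about 3 mm to −y of the jaw centre. The top view agrees once the thin fingertips are accounted for. I'll shift −3 mm along the jaw, narrow further and check the forces.

arm_command([
  [[0, 0, -0.003, 0], [0, 0, 0, 0], [0, 0, 0, 0], [0, 0, 0, 0], [0, 0, 0, 0], [0, 0, 0, 0], [0, 0, 0, 0]],
], jaw=0.5)

```text
clock: 8.9
eef_pos: [0.6197, -0.205, 0.2561]
orientation: [-71.7, 0.2, -6.2]
ft_force: [0.1, -0.8, 0.4]
opening: 0.022
```

Run:
```python
from h import *
st()
a=vision.get_image("scene")[:,:,::-1]; cv2.imwrite("pics/s8.png",a)
f=lambda im,x,y,w,h,k:cv2.resize(cv2.convertScaleAbs(im[y:y+h,x:x+w],alpha=1.8),(0,0),fx=k,fy=k,interpolation=cv2.INTER_CUBIC)
cv2.imwrite("pics/v8.png",f(a,135,237,50,45,14))
```

```text
t 8.9 j [-15.1  46.6  49.3  99.7 -56.2  68.4 142.1]
eef [ 0.6197 -0.205   0.2561] [-71.7035   0.1544  -6.1666] F [ 0.0509 -0.7894  0.4329] [-0.276  -0.0099  0.0034] open 0.021950031428788097
finger dir (stand) [-0.0022  0.3139 -0.9494] lean deg 18.296706206621767 jaw dir [0.0019 0.9494 0.3139] turn to align 0.0019488904895448324
grasp pt in stand mm [ 42.0578  -4.1987 101.3455]
```

View pics/v8.png

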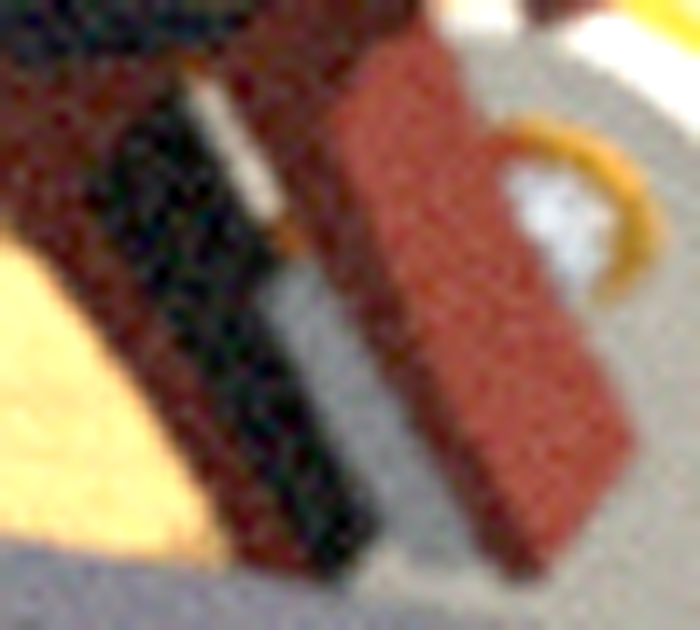

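The bar is between the pads, parallel to them and untouched (forces ≈0, opening 22 mm). I'll close a bit more and watch the force for one-sided contact.

arm_command([
  [[0, 0, 0, 0], [0, 0, 0, 0], [0, 0, 0, 0], [0, 0, 0, 0]],
], jaw=0.63)

```text
clock: 9.28
eef_pos: [0.6197, -0.2049, 0.2561]
orientation: [-71.7, 0.2, -6.2]
ft_force: [0.7, 0.2, 0.1]
opening: 0.0162
```

Run:
```python
from h import *
st()
a=vision.get_image("scene")[:,:,::-1]; cv2.imwrite("pics/s9.png",a)
for n in(7,8,9):
    g=cv2.cvtColor(cv2.imread(f"pics/s{n}.png"),cv2.COLOR_BGR2GRAY)
    print(n,[g[r,150:182].tolist() for r in(264,268,272)])
```

```text
t 9.2833 j [-15.1  46.6  49.3  99.7 -56.2  68.4 142.1]
eef [ 0.6197 -0.2049  0.2561] [-71.6941   0.1539  -6.1637] F [0.6601 0.179  0.1408] [-0.2266  0.0507 -0.0362] open 0.016176493058374236
finger dir (stand) [-0.0022  0.3141 -0.9494] lean deg 18.30614046611313 jaw dir [0.0019 0.9494 0.3141] turn to align 0.00189951624729187
grasp pt in stand mm [ 42.0725  -4.1176 101.3704]
7 [[9, 16, 22, 0, 13, 19, 37, 63, 72, 80, 71, 72, 74, 73, 68, 62, 73, 69, 58, 44, 29, 30, 36, 51, 55, 51, 58, 57, 49, 61, 54, 52], [9, 24, 18, 15, 17, 18, 12, 10, 38, 63, 70, 76, 76, 69, 78, 76, 71, 69, 65, 71, 65, 62, 37, 19, 33, 43, 62, 58, 56, 62, 56, 58], [28, 21, 22, 19, 15, 21, 5, 7, 1, 13, 36, 55, 72, 72, 72, 71, 72, 72, 66, 69, 67, 71, 69, 61, 41, 33, 21, 41, 51, 55, 57, 55]]
8 [[21, 23, 16, 18, 19, 20, 35, 62, 71, 76, 73, 67, 49, 37, 32, 32, 42, 53, 56, 47, 58, 55, 61, 58, 57, 48, 56, 56, 72, 88, 100, 98], [32, 15, 21, 6, 8, 23, 13, 18, 40, 57, 75, 76, 75, 71, 59, 40, 23, 34, 38, 44, 54, 57, 59, 62, 58, 64, 58, 57, 56, 54, 77, 94], [42, 27, 30, 35, 29, 4, 21, 14, 16, 15, 40, 49, 71, 72, 70, 70, 67, 47, 36, 37, 35, 47, 61, 52, 60, 58, 62, 66, 86, 91, 97, 97]]
9 [[31, 20, 24, 1, 17, 20, 41, 61, 77, 71, 57, 41, 26, 31, 35, 43, 56, 55, 56, 52, 57, 52, 58, 59, 52, 55, 65, 79, 98, 100, 96, 98], [20, 27, 21, 18, 7, 14, 16, 14, 37, 60, 71, 74, 66, 47, 29, 34, 40, 52, 50, 59, 59, 59, 56, 63, 52, 56, 57, 60, 63, 83, 97, 99], [104, 55, 28, 30, 34, 26, 17, 16, 7, 17, 24, 56, 70, 71, 67, 53, 38, 32, 40, 38, 59, 58, 56, 62, 53, 60, 70, 87, 99, 97, 100, 98]]
```

The bar edges are unchanged and nothing touches at 16.2 mm, so the centring is within 2 mm. Now I'll close fully.

arm_command([
  [[0, 0, 0, 0], [0, 0, 0, 0], [0, 0, 0, 0], [0, 0, 0, 0], [0, 0, 0, 0], [0, 0, 0, 0]],
], jaw=1)

```text
clock: 9.83
eef_pos: [0.6199, -0.2043, 0.2563]
orientation: [-71.6, 0.2, -6.1]
ft_force: [0.1, 4.6, 4.3]
opening: 0.0118
```

Run:
```python
from h import *
st()
a=vision.get_image("scene")[:,:,::-1]; cv2.imwrite("pics/s10.png",a)
g=cv2.cvtColor(a,cv2.COLOR_BGR2GRAY); print([g[r,150:182].tolist() for r in(264,268,272)])
```

```text
t 9.8333 j [-15.1  46.5  49.3  99.7 -56.2  68.4 142.1]
eef [ 0.6199 -0.2043  0.2563] [-71.605    0.1524  -6.126 ] F [0.1424 4.6364 4.3193] [ 1.1694  0.1157 -0.0326] open 0.011842449275694597
finger dir (stand) [-0.0024  0.3156 -0.9489] lean deg 18.39507181001919 jaw dir [0.0013 0.9489 0.3156] turn to align 0.0012707653142706905
grasp pt in stand mm [ 42.1665  -3.2277 101.6205]
[[32, 32, 32, 16, 22, 20, 42, 63, 68, 67, 45, 35, 29, 26, 42, 53, 60, 60, 50, 57, 56, 57, 55, 50, 55, 64, 76, 98, 101, 96, 99, 100], [67, 31, 17, 29, 25, 23, 15, 22, 26, 60, 71, 63, 46, 33, 34, 32, 45, 53, 56, 55, 57, 56, 53, 58, 58, 58, 54, 65, 76, 94, 100, 96], [149, 129, 78, 41, 27, 32, 29, 10, 9, 14, 21, 50, 72, 73, 58, 41, 23, 25, 30, 52, 50, 57, 59, 51, 59, 63, 77, 94, 98, 100, 99, 97]]
```

Opening is 11.8 mm, so the pads are flush on the 12 mm flats. There is a small side load (≈5.7 N along the jaw), which I'll relieve with +0.8 mm. Then I'll draw the bolt along −x in small steps.

arm_command([
  [[0, 0, 0.0008, 0], [-0.001, 0, 0, 0], [-0.001, 0, 0, 0], [-0.001, 0, 0, 0], [-0.001, 0, 0, 0], [-0.001, 0, 0, 0], [-0.001, 0, 0, 0], [-0.001, 0, 0, 0], [-0.001, 0, 0, 0], [-0.001, 0, 0, 0], [0, 0, 0, 0], [0, 0, 0, 0]],
])

```text
clock: 10.88
eef_pos: [0.6124, -0.203, 0.2567]
orientation: [-71.7, -0.1, -6.2]
ft_force: [6.6, 4.2, -0.3]
opening: 0.0119
```

```bash
python3 -c "
from h import *
st()"
```

```text
t 10.8833 j [-15.5  45.9  49.5 100.9 -56.2  67.7 142.7]
eef [ 0.6124 -0.203   0.2567] [-71.7479  -0.0853  -6.1645] F [ 6.6245  4.1722 -0.3184] [ 0.4541 -1.2948 -0.4288] open 0.011880965393267379
finger dir (stand) [ 0.0018  0.3132 -0.9497] lean deg 18.251993944600535 jaw dir [0.0006 0.9497 0.3132] turn to align 0.0006025828115364235
grasp pt in stand mm [ 35.2231  -3.1269 101.9192]
```

arm_command([
  [[-0.001, 0, 0.0004, 0], [-0.001, 0, 0, 0], [-0.001, 0, 0, 0], [-0.001, 0, 0, 0], [-0.001, 0, 0, 0], [-0.001, 0, 0, 0], [0, 0, 0, 0], [0, 0, 0, 0], [0, 0, 0, 0]],
])

```text
clock: 11.63
eef_pos: [0.607, -0.2022, 0.2569]
orientation: [-71.8, -0.2, -6.2]
ft_force: [9.8, 2.6, -2.6]
opening: 0.0117
```

```bash
python3 -c "
from h import *
st()"
```

```text
t 11.6333 j [-15.7  45.5  49.6 101.7 -56.2  67.3 143. ]
eef [ 0.607  -0.2022  0.2569] [-71.8112  -0.1747  -6.1771] F [ 9.7826  2.5572 -2.5778] [ 0.0803 -1.9455 -0.5391] open 0.011698169118533469
finger dir (stand) [ 0.0033  0.3121 -0.95  ] lean deg 18.188660600008905 jaw dir [0.0003 0.95   0.3121] turn to align 0.0003272696408850067
grasp pt in stand mm [ 30.0342  -3.0702 102.0455]
```

The grip has travelled 12.1 mm with Fx = 9.8 N. I'll press a little further to confirm the stop.

arm_command([
  [[-0.001, 0, 0, 0], [-0.001, 0, 0, 0], [-0.001, 0, 0, 0], [0, 0, 0, 0], [0, 0, 0, 0], [0, 0, 0, 0]],
])

```text
clock: 12.13
eef_pos: [0.6061, -0.2018, 0.2573]
orientation: [-71.9, -0.5, -6.2]
ft_force: [18.2, 1.6, -7.0]
opening: 0.0118
```

Run:
```python
from h import *
st()
a=vision.get_image("scene")[:,:,::-1]; b=vision.get_image("top")[:,:,::-1]; cv2.imwrite("pics/s11.png",a); cv2.imwrite("pics/t11.png",b)
f=lambda im,x,y,w,h,k:cv2.resize(cv2.convertScaleAbs(im[y:y+h,x:x+w],alpha=1.5),(0,0),fx=k,fy=k,interpolation=cv2.INTER_CUBIC)
cv2.imwrite("pics/v11.png",np.hstack([f(cv2.imread("pics/s0.png") if 0 else cv2.imread("pics/scene0.png"),145,225,40,55,10),f(a,145,225,40,55,10)]))
st()
```

```text
t 12.1333 j [-15.8  45.3  49.6 101.9 -56.3  67.  143.2]
eef [ 0.6061 -0.2018  0.2573] [-71.9108  -0.4818  -6.1861] F [18.1785  1.5699 -7.0341] [-0.4339 -3.5661 -1.117 ] open 0.0118142001266211
finger dir (stand) [ 0.0085  0.3105 -0.9505] lean deg 18.089075952563924 jaw dir [-0.0012  0.9506  0.3105] turn to align -0.0011830170546164222
grasp pt in stand mm [ 29.9151  -3.0617 102.3333]
t 12.2333 j [-15.8  45.3  49.6 101.9 -56.3  67.  143.2]
eef [ 0.606  -0.2018  0.2572] [-71.9092  -0.4742  -6.1821] F [17.5745  1.0145 -6.4175] [-0.4514 -3.5652 -1.1264] open 0.012029138560306366
finger dir (stand) [ 0.0083  0.3105 -0.9505] lean deg 18.090761390973086 jaw dir [-0.0012  0.9506  0.3105] turn to align -0.001207960981878491
grasp pt in stand mm [ 29.8648  -3.031  102.2794]
```

View pics/v11.png

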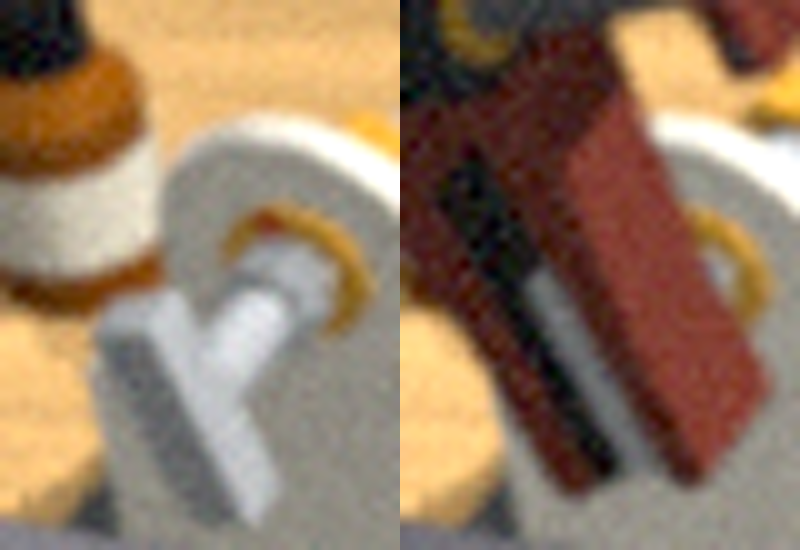

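The last view shows the bar held flush between the pads and still leaning as before, drawn towards the washer, with its rear strip at about (168–170,262–271) px. The extra 3 mm commanded raised Fx from 9.8 to 18 N with only 0.1 mm of motion, so the bolt is on its stop without slip. I'll hold briefly, check and hand in.

arm_command([
  [[0.0005, 0, 0, 0], [0, 0, 0, 0], [0, 0, 0, 0], [0, 0, 0, 0], [0, 0, 0, 0], [0, 0, 0, 0]],
])

```text
clock: 12.73
eef_pos: [0.6062, -0.2018, 0.2572]
orientation: [-71.9, -0.4, -6.2]
ft_force: [15.6, 1.2, -6.5]
opening: 0.0124
```

Run:
```python
from h import *
s,_,_,_=st()
b=vision.get_image("top")[:,:,::-1].astype(int); b0=cv2.imread("pics/top0.png").astype(int); d=abs(b-b0).sum(2)
for n,(x,y) in {"jar":(362,277),"bottle":(472,292),"box":(505,228)}.items(): print(n,np.median(d[y-8:y+9,x-8:x+9]))
from cell import workorder
if s['ft_force'][0]>11 and s['opening']>.0105: print(workorder.job_done())
```

```text
t 12.7333 j [-15.8  45.4  49.6 101.9 -56.3  67.  143.2]
eef [ 0.6062 -0.2018  0.2572] [-71.8924  -0.4267  -6.1816] F [15.6002  1.2466 -6.4689] [-0.3666 -3.2476 -1.0631] open 0.012375671643996451
finger dir (stand) [ 0.0075  0.3108 -0.9504] lean deg 18.10754291823237 jaw dir [-0.001   0.9505  0.3108] turn to align -0.0009612289423020711
grasp pt in stand mm [ 29.9233  -3.0172 102.2573]
jar 276.0
bottle 49.0
box 259.0
the job is handed in; nothing more can be done
None
```

The bolt is drawn home and the gripper is still holding its T-head by the two flats. The job was handed in at 12.7 s; no verdict is reported.

- **Tilt:** The moves have no tilt command, so I raised the arm until joint 6 reached its limit. That leaned the fingers about 18°, close to the bar's lean, which I measured as 15.5° and 18.4° in two ways. I carried that lean down into the gap.
- **Grip:** The jaws closed flush on the flats, at 11.8–12.4 mm against the bar's 12 mm. Grip force is not measured; it is fixed at half the maximum (30 N).
- **Draw:** The grasp point moved about 12.2 mm towards the bracket. Pulling 3 mm further in command raised the force from 9.8 to 18 N with only 0.1 mm of motion, so the bolt is on its stop. It was handed in holding 15.6 N, above the spring's roughly 8 N.
- **Turn:** The finger lean stayed at 18.1–18.4° from closing to hand-in. Any turn comes from closing on a bar leaning 15.5–18.4°, so it should be at most about 3°. I could not check the red mark, because the fingers hid it.

**Checks that disagreed or failed:**
- The two cameras disagreed by up to about 5 mm on the head's sideways position. I settled it by looking closely at the bar between the narrowed jaws.
- My last image check on the bystanders was inconclusive: the pixel differences were large at the jar and slide box, and I did not view that picture. The arm may have been hiding or shading them. The hand stayed at the gap, well away from all three, and I felt no contact, but I have not confirmed by image that they stayed put.

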